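Offer a turquoise cabochon up to its bezel cup

TASK

Pick the oval turquoise stone off the leather pad, carry it clear of the block of dopped stones, and offer it up to the empty silver cup of the pendant in the ball vise: hold it level just above the cup, centred over it and turned so that its oval lies along the cup's oval, with a gap of about 8 mm under it so I can sight round the rim before it is set. Do not touch the vise or the pendant with anything, and leave the other stones and the block as they are. Finish while still holding the stone there in the gripper, steady; do not lower it in or let go.

Things in the scene. Friction and masses are not known exactly. Their poses are not given: they have to be found in the camera images.
- turquoise: The turquoise-blue polished cabochon to be carried: flat back down, rounded-oval outline 46 mm long (its x axis) by 32 mm wide (its y axis), 12 mm high in all; the lowest 6 mm is an upright girdle all round, above that it is domed with a few thin dark veins. About 30 g. Origin: centre of the flat back; z up. It looks the same after a half turn. It lies loose on the leather pad.
- amber: A round orange-amber cabochon, 32 mm across, 12 mm high, loose on the pad; bystander. Origin: centre of its flat back.
- jasper: A long dark-brown cabochon, 50 by 24 mm, 10 mm high, loose on the pad; bystander. Origin: centre of its flat back, x along its length.
- pad: Brown leather bench pad, fixed, 290 mm (its x axis) by 130 mm (y), 3 mm thick, lying on the bench; the three stones lie on it in a row along its x axis, about 95 mm apart, in any order. Origin: centre of its underside (z = 0); the stones' backs are at height 3 mm. It lies on one side (left or right) of the dop block, the vise on the other.
- dop_block: Loose wooden dop block, 200 mm long (its x axis), 45 mm wide (y), 40 mm high, with four wooden dop sticks standing in a row along it, each with a small stone waxed on top; the tops are 106 mm above the bench. It stands between the pad and the vise; 0.35 kg. Origin: centre of its underside.
- ball_vise: Engraver's ball vise, fixed: a steel ball 114 mm across in a leather ring on the bench, with a round two-jaw head 94 mm across whose top is 115.5 mm high; four short brass pins on the jaws (tops 121.5 mm high) clamp a flat silver pendant by its edge, with a small wire loop at its +x end. Origin: centre of its underside on the bench; z up, x along the length of the pendant and its cup.
- cup_rim (a point): Centre of the rim of the pendant's empty oval silver bezel cup, 123 mm above the bench: the highest part of the vise and pendant. The cup is 51 mm long outside (x axis of the point) by 37 mm wide (y axis), its wall 1.6 mm thick and standing 5.5 mm above the pendant plate; z up.
Mind the look-alikes: they are no part of the job. What is meant by the turquoise is not green, pink or purple, and is the smaller of those in its own colour.

How it is judged:
On the way:
1. the turquoise stone is lifted off the pad in the fingers (height (world z) of turquoise above 0.04 m and contact force between turquoise and the fingers above 0.5 N), for 0.2 s.
At the end, for the whole second after the job is handed in: The turquoise stone is held still in the fingers, its flat back 3 to 14 mm above the cup's rim, level within 7 degrees, its centre within 4 mm of the cup's seen from above, its long axis within 8 degrees of the cup's (either way round), and nothing touches the vise or pendant (z of turquoise in the frame of cup_rim between 0.003 and 0.014 m and horizontal distance between turquoise and cup_rim below 0.004 m and angle between the x axis of turquoise and the x axis of cup_rim, either way round below 0.14 rad and angle between turquoise's own z axis and vertical below 0.12 rad and linear speed of turquoise below 0.015 m/s and contact force between turquoise and the fingers above 0.5 N and contact force between turquoise and ball_vise below 0.05 N and contact force between ball_vise and anything else below 0.05 N); the arm keeps its last pose, push and grip.
It fails at once if the vise or the pendant is touched by the stone, the gripper or anything else (contact force between ball_vise and anything else above 0.3 N).
It fails at once if the dop block is shifted more than 8 mm or tipped (distance of dop_block from where it was at the start of the episode above 0.008 m or angle between dop_block's own z axis and vertical above 0.1 rad).
It fails at once if the amber or the jasper stone is shifted more than 10 mm (distance of any of amber, jasper from where it was at the start of the episode above 0.01 m).
It also fails if it takes over 43 s, if anything falls off the work surface, if the arm or the gripper's body presses on something with over 40 N, if the wrist force passes 120 N, or if a joint passes its speed limit or range.

ROBOT

A 6-joint arm with a two-finger parallel gripper is mounted at the origin on the work surface. World frame = base frame: x ahead of the robot, y to its left, z up, the work surface at z = 0. Lengths are in m, angles in rad, forces in N, time in s.
With the tool pointing down it reaches from about 0.35 to 0.725 m from the base axis. Payload 6 kg.
Tool frame: the origin (TCP) lies between the finger pads; the fingertips stand 17 mm ahead of it and the grasp point (between the pads) lies 2 mm behind it; z points along the fingers, y is the line along which they close (so a half turn about z gives the same grasp; the last joint's range is limited). The gripper opens to 85 mm and grips with 20 to 120 N. Pads are 22 mm wide; open, the fingers measure 114 mm over their backs; the gripper's body (76 mm by 85 mm) begins 54 mm behind the grasp point. The pads swing forward as they close: fully open they stand 13 mm farther back than shut.
Start: joints at [1.628, 0.04, 0.085, 0, -1.615, -0.334], TCP at [0.164, 0.577, 0.248] pointing down, gripper open.
Joint ranges: [-2.56, 2.56], [-1.29, 2.01], [-1.08, 1.49], [-3.29, 1.98], [-2.81, -0.18], [-2.99, 2.99]. Speed limits (rad/s): [2.57, 2.57, 3.01, 3.14, 3.14, 3.14].

INTERFACE

Orientations are given as a rotation vector (axis times angle).
In Python, from rig import get_obs, snapshot, finish_job, regions_of gives the robot as it stands.
- The arm moves only by the tool arm_command, never from a script. Its arguments are lists of equal length, an entry for each row: "claw": the opening, from -1 (shut) to 1 (fully open); "delta_pos": the shift along the tool's x, y, z as a fraction of full scale, a list of three; "rot": the turn, a rotation vector about the tool's x, y, z as a fraction of full scale, a list of three. In form: {"claw": [claw, ...], "delta_pos": [[tx, ty, tz], ...], "rot": [[ax, ay, az], ...]}. A call has 1 to 10 rows; each row is the pose to reach, as a shift and turn from the pose commanded when the call began, along the tool's axes at that moment; what a row does not reach only later rows make up. Full scale, the value 1, is 0.25 m for a shift and 90 degrees for a turn. A row lasts 1/8 s, in which the tool goes at most 62.5 mm and 10.7 degrees, less where a joint would pass 70% of its speed; a pose out of reach is approached as far as the arm can. A call with a number of a shift or a turn outside -1 to 1 is refused whole. A call with a gripper value outside its range is refused whole. The fingers move at their own pace and stop on an object; the grip force is fixed at half the most. Time passes only in rows, so rows that repeat a pose let the fingers close. It gives the time, the measured TCP pose, the force, the opening and the grip force at its end, in the units of the state.
- get_obs(): the state, without advancing time (a new reading comes with each control period).
- snapshot(name): name is "scene" or "top"; returns a dict with "frame" (384x512x3 uint8, red, green, blue), "K" (3x3 intrinsics, pixels), "k1" (the pictures are not rectified: a ray, as slopes to the right and down, at radius r is drawn at 1 + k1 r^2 times it, then the intrinsics apply), "R" (3x3) and "t" (3): a world point X has camera coordinates R X + t. Camera axes: x right, y down, z forward; pixel columns grow to the right and rows downward; lengths in m; the calibration is good to about 2 mm. A picture is of the moment at which its call begins. There is no depth.
- finish_job(): hands the job in; it is judged then, once.
Trained networks look in a picture, given as the dict that the camera call returned (one of the last four; its "shot" number tells which), for a name from the list of things; names that differ only in an ending like _2 or _b are one class to them, and where a whole thing is asked for, a point or a joint stands for the part that bears it (a point fixed in the world has none). Each returns a list of dicts, best first, with "confidence" (0 to 1); they miss things now and then, are a little off and sometimes report something else, mostly with a low value. They report only what shows in the picture. A call takes as long as a camera call. They do not tell look-alikes from the thing itself.
- regions_of(picture, target): "mask" (384x512 bool, what is visible of it) and "xy" ([column, row] in pixels, amid what is visible of it).
The state is a dict: "time_s": time; "q": joint angles; "qvel": joint speeds; "tau": joint torques, N m; "position": TCP position; "eef_rot": TCP orientation; "contact_force": force on the tool from outside, world axes, zero at the start; "moment": the same for the moment, N m; "width": finger opening in m; "finger_force": force on a finger pad.
Only numpy, scipy, OpenCV 4.12 (cv2) and the standard library are available. Lean on these libraries where they do the work, as an engineer would, in place of code of your own. Each camera call takes 0.05 s, during which the arm holds its last target. There are 200 camera calls.

## Working session

There is one attempt and no reset: what is moved stays moved. The work goes in short steps, Python scripts to look and compute and a tool call to move; the robot and the scene stay as the last step left them, time stands still between calls to the robot, and variables do not carry over. Pictures are saved under pics/ and viewed, at most 10 in all, crops included, and the job is handed in when it is done.

Besides the shell and the picture viewer there is one more tool, called after "Emit:" by a JSON object that holds its "op" and its "data", one argument or row to a line. arm_command: Moves the arm, as the interface text tells. Its arguments: {"type":"object","properties":{"claw":{"type":"array"},"delta_pos":{"type":"array"},"rot":{"type":"array"}},"required":["claw","delta_pos","rot"]}

```bash
mkdir -p pics; ls
python3 - <<'E'
from rig import *
import cv2,pickle,numpy as np
o=get_obs();print(o['time_s'],o['position'],o['eef_rot'],o['width'])
S={}
for n in('scene','top'):
    s=snapshot(n);S[n]=s;cv2.imwrite(f'pics/{n}0.png',cv2.cvtColor(s['frame'],cv2.COLOR_RGB2BGR))
    print(n,s['K'],s['k1'],s['R'],s['t'])
    for t in('turquoise','amber','jasper','pad','dop_block','ball_vise','cup_rim'):
        for r in regions_of(s,t): print(t,round(r['confidence'],2),r['xy'],r['mask'].sum())
pickle.dump(S,open('s0.pkl','wb'))
E
```

```text
pics
0.0 [0.16378111 0.57689375 0.24728902] [ 3.10981046e+00 -4.33078767e-01 -2.23977513e-04] 0.08561653143051715
scene [[414.20792245   0.         254.82055953]
 [  0.         414.20792245 192.01809862]
 [  0.           0.           1.        ]] -0.017942115035840568 [[-0.78223724  0.62273754 -0.01740266]
 [ 0.49638472  0.60615594 -0.62143156]
 [-0.37644004 -0.49474532 -0.78327515]] [ 0.43094699 -0.27201538  1.27639099]
turquoise 0.94 [233.0, 288.9] 512
turquoise 0.82 [338.4, 303.3] 295
turquoise 0.81 [289.2, 266.1] 246
turquoise 0.71 [309.1, 333.3] 656
turquoise 0.49 [226.6, 243.4] 169
turquoise 0.49 [347.4, 225.5] 159
amber 0.46 [316.3, 236.7] 144
jasper 0.43 [347.3, 225.2] 169
dop_block 0.67 [261.0, 184.2] 2040
ball_vise 0.87 [204.2, 125.4] 1921
cup_rim 0.91 [200.3, 121.8] 1893
top [[364.98050945   0.         252.15916628]
 [  0.         364.98050945 193.53009234]
 [  0.           0.           1.        ]] -0.020060071017519342 [[ 0.02235818 -0.99971605  0.00824251]
 [-0.99585721 -0.02299721 -0.08797464]
 [ 0.08813922 -0.00624142 -0.99608861]] [0.02251605 0.58381282 1.03899316]
turquoise 0.8 [144.9, 152.2] 292
turquoise 0.7 [207.1, 130.8] 290
turquoise 0.69 [145.6, 188.2] 141
turquoise 0.48 [236.3, 151.3] 143
turquoise 0.47 [194.6, 182.5] 149
amber 0.44 [193.7, 211.9] 90
pad 0.62 [188.8, 203.3] 3957
dop_block 0.74 [263.5, 211.2] 1108
ball_vise 0.69 [351.9, 211.2] 1415
cup_rim 0.94 [350.7, 210.3] 1414
cup_rim 0.18 [258.8, 210.3] 1102
```

View pics/scene0.png

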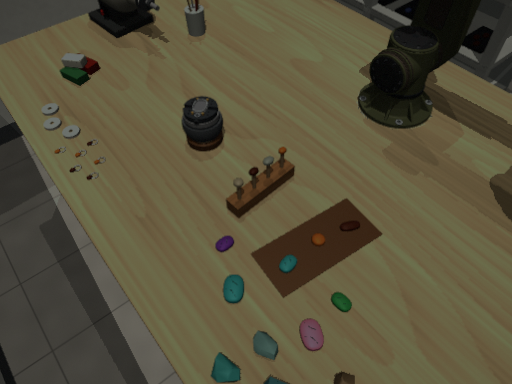

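View pics/top0.png

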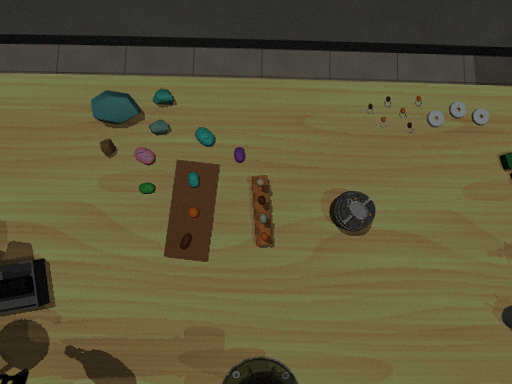

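The scene view shows the turquoise on the pad at about (289,264), amber at (318,239), jasper at (349,226), the block at (261,186) and the vise at (203,120). In the top view they are at (194,180), (194,212), (186,241), (262,212) and (352,212). A larger turquoise look-alike lies off the pad at (205,136).

```bash
cat > h.py <<'E'
import numpy as np,cv2
def D(s): return np.array([s['k1'],0,0,0,0.])
def proj(s,P): return cv2.projectPoints(np.atleast_2d(np.array(P,float)),cv2.Rodrigues(s['R'])[0],s['t'],s['K'],D(s))[0][:,0]
def ray(s,px):
    u=cv2.undistortPoints(np.array(px,float).reshape(-1,1,2),s['K'],D(s))[:,0]
    return -s['R'].T@s['t'],np.c_[u,np.ones(len(u))]@s['R']
def at_z(s,px,z):
    c,d=ray(s,px);return c+d*((z-c[2])/d[:,2])[:,None]
def tri(s1,p1,s2,p2):
    c1,d1=ray(s1,[p1]);c2,d2=ray(s2,[p2]);d1=d1[0]/np.linalg.norm(d1);d2=d2[0]/np.linalg.norm(d2)
    a=np.linalg.lstsq(np.c_[d1,-d2],c2-c1,rcond=None)[0]
    A=c1+a[0]*d1;B=c2+a[1]*d2;return (A+B)/2,np.linalg.norm(A-B)
E
python3 - <<'E'
from h import *
import pickle
S=pickle.load(open('s0.pkl','rb'));a,b=S['scene'],S['top']
def cen(s,box,f):
    x0,y0,x1,y1=box;c=s['frame'][y0:y1,x0:x1].astype(int);m=f(c[...,0],c[...,1],c[...,2])
    ys,xs=np.nonzero(m);return np.array([xs.mean()+x0,ys.mean()+y0]),np.c_[xs+x0,ys+y0]
tq=lambda r,g,bl:(bl>r+25)
pa,ma=cen(a,(270,250,305,280),tq);pb,mb=cen(b,(183,168,205,192),tq)
print(pa,len(ma),pb,len(mb),'tri',tri(a,pa,b,pb))
for s,m in((a,ma),(b,mb)):
    P=at_z(s,m,0.012)[:,:2];c=P.mean(0);w,v=np.linalg.eigh(np.cov((P-c).T));print(c,4*np.sqrt(w),np.degrees(np.arctan2(v[1,1],v[0,1])))
for n,p,q in(('amber',(318,239.5),(193.7,212)),('jasp',(349,226),(186,241))):print(n,tri(a,p,b,q))
# corners by hand pad in top
print(at_z(b,[(179,161),(219,164),(208,261),(165,256)],.003).round(3).tolist())
print('block top',at_z(b,[(253,177),(269,176),(272,246),(256,247)],.04).round(3).tolist())
print('vise',at_z(b,[(352,211)],.115),at_z(a,[(200,107)],.115))
def crop(s,x,y,w,h,k):return cv2.resize(cv2.cvtColor(s['frame'][y:y+h,x:x+w],cv2.COLOR_RGB2BGR),None,fx=k,fy=k,interpolation=cv2.INTER_CUBIC)
A=crop(a,175,90,55,50,7);B=crop(b,325,185,55,50,7)
cv2.imwrite('pics/vise.png',np.clip(np.hstack([A,B])*1.5,0,255).astype(np.uint8))
E
```

```text
[287.74407583 263.16587678] 211 [193.31782946 179.12403101] 129 tri (array([0.6237687 , 0.21111288, 0.00921114]), np.float64(0.0007126497708868488))
[0.62506985 0.21189199] [0.03227933 0.04717063] -165.7906381538654
[0.62317665 0.21092605] [0.03143394 0.04660027] -165.13092233999114
amber (array([0.52615726, 0.20723861, 0.00535558]), np.float64(6.630060922633165e-05))
jasp (array([0.44085198, 0.22661516, 0.00390834]), np.float64(0.001204436549737565))
[[0.678, 0.257, 0.003], [0.672, 0.137, 0.003], [0.384, 0.161, 0.003], [0.395, 0.287, 0.003]]
block top [[0.63, 0.035, 0.04], [0.634, -0.012, 0.04], [0.433, -0.024, 0.04], [0.43, 0.022, 0.04]]
vise [[ 0.53458251 -0.23122944  0.115     ]] [[ 0.53768922 -0.24893833  0.115     ]]
```

View pics/vise.png

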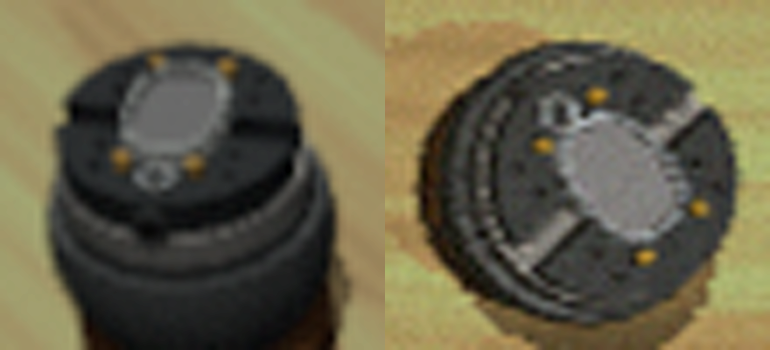

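The enlarged crops show the bright oval cup between four brass pins. It is centred near scene pixel (199.7,105) and top pixel (359,209.5), with the loop at its -column end in the top view.

Run:
```python
from h import *
import pickle
from scipy.optimize import minimize
from scipy.ndimage import map_coordinates as mc
S=pickle.load(open('s0.pkl','rb'));a,b=S['scene'],S['top']
for s,box in((a,(175,90,230,120)),(b,(335,190,380,230))): # pins
    x0,y0,x1,y1=box;c=s['frame'][y0:y1,x0:x1].astype(float);w=np.clip(c[...,0]-c[...,2]-40,0,None)
    w[c[...,0]>190]=0
    n,l,st,ce=cv2.connectedComponentsWithStats((w>0).astype(np.uint8))
    print([(st[i,4],(ce[i]+[x0,y0]).round(1).tolist()) for i in range(1,n)])
t=np.linspace(0,2*np.pi,48,endpoint=False)
def ell(p,k,z,A,B):
    x,y=k*A/2*np.cos(t),k*B/2*np.sin(t);c,s=np.cos(p[2]),np.sin(p[2])
    return np.c_[p[0]+c*x-s*y,p[1]+s*x+c*y,np.full(len(t),z)]
def val(s,P):
    g=s['frame'].astype(float).mean(2);q=proj(s,P);return mc(g,[q[:,1],q[:,0]],order=1)
def cost(p,V):
    r=0
    for s in V:
        r+=np.mean([val(s,ell(p,k,.123,.051,.037)).mean() for k in (.3,.5,.7,.85,.95)])-np.mean([val(s,ell(p,k,.121,.051,.037)).mean() for k in (1.12,1.2,1.3)])
    return -r
print('pt',tri(a,(199.7,104.9),b,(359.1,209.4)))
c0=at_z(b,[(359,209.5)],.123)[0]
for V in([a],[b],[a,b]):
    best=min((minimize(cost,[c0[0],c0[1],th],args=(V,),method='Nelder-Mead',options=dict(initial_simplex=[[c0[0],c0[1],th],[c0[0]+.01,c0[1],th],[c0[0],c0[1]+.01,th],[c0[0],c0[1],th+.3]])) for th in np.arange(0,3.1,.5)),key=lambda r:r.fun)
    print(best.x[:2],np.degrees(best.x[2])%180,best.fun)
p=best.x
O=[]
for s,x,y in((a,175,90),(b,325,185)):
    im=cv2.resize(cv2.cvtColor(s['frame'][y:y+50,x:x+55],cv2.COLOR_RGB2BGR),None,fx=7,fy=7,interpolation=cv2.INTER_CUBIC)
    q=((proj(s,ell(p,1,.123,.051,.037))-[x,y]+.5)*7-.5).round().astype(np.int32)
    cv2.polylines(im,[q],True,(0,0,255),1);O.append(im)
cv2.imwrite('pics/fit.png',np.hstack(O))
```

```text
[(np.int32(109), [190.0, 93.1]), (np.int32(42), [225.9, 92.1]), (np.int32(1), [197.0, 98.0]), (np.int32(1), [207.0, 99.0]), (np.int32(48), [224.7, 113.0]), (np.int32(3), [191.7, 112.3]), (np.int32(2), [202.5, 113.0])]
[(np.int32(244), [364.0, 194.6]), (np.int32(5), [354.8, 198.4]), (np.int32(5), [347.2, 205.4]), (np.int32(119), [375.3, 221.2]), (np.int32(4), [369.5, 214.5]), (np.int32(5), [361.8, 221.4]), (np.int32(12), [336.0, 227.6]), (np.int32(1), [342.0, 229.0])]
pt (array([ 0.53864231, -0.24753766,  0.12361069]), np.float64(0.0005062091892407538))
[ 0.54046667 -0.24482044] 179.45287382791292 -26.03397565051941
[ 0.53852912 -0.24609561] 41.26241390535196 -33.374153100195215
[ 0.53839106 -0.24590146] 32.85061511185654 -55.17929819808223
```

View pics/fit.png

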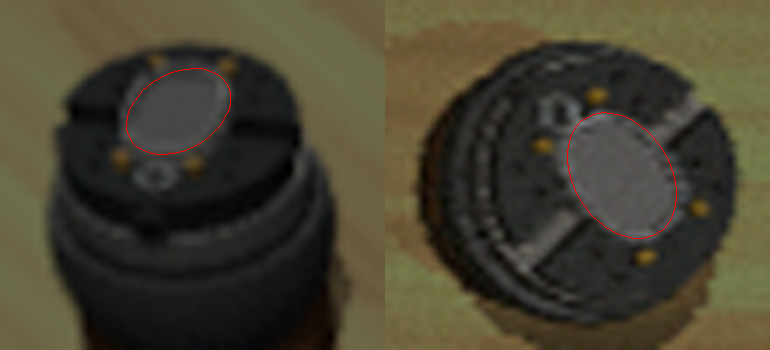

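Run:
```python
from h import *
import pickle
S=pickle.load(open('s0.pkl','rb'));a,b=S['scene'],S['top']
pa=[(197,98),(207,99),(191.7,112.3),(202.5,113)];pb=[(361.8,221.4),(369.5,214.5),(347.2,205.4),(354.8,198.4)]
# order: scene loop at bottom; top loop upper-left
def sub(s,p):
    x,y=np.round(p).astype(int);c=s['frame'][y-3:y+4,x-3:x+4].astype(float);w=np.clip(c[...,0]-c[...,2]-12,0,None)
    yy,xx=np.mgrid[y-3:y+4,x-3:x+4];return np.array([(w*xx).sum(),(w*yy).sum()])/w.sum()
qa=np.array([sub(a,p) for p in pa]);qb=np.array([sub(b,p) for p in pb]);print(qa.round(2).tolist(),qb.round(2).tolist())
for perm in([0,1,2,3],[1,0,3,2]):
    T=[tri(a,qa[i],b,qb[j]) for i,j in enumerate(perm)];print([(t[0].round(4).tolist(),round(t[1],4)) for t in T])
for s,q in((a,qa),(b,qb)):
    P=at_z(s,q,.1205);d=(P[2]+P[3]-P[0]-P[1])[:2];e=(P[1]-P[0]+P[3]-P[2])[:2]
    print(P.mean(0),np.degrees(np.arctan2(d[1],d[0])),np.linalg.norm(d)/2,np.degrees(np.arctan2(e[1],e[0])),np.linalg.norm(e)/2)
for n,s,x,y in(('a',a,175,90),('b',b,325,185)):
    c=s['frame'][y:y+50,x:x+55]
    lab=cv2.GaussianBlur(cv2.resize(c,None,fx=6,fy=6,interpolation=cv2.INTER_CUBIC),(0,0),2).mean(2)
    for th in(60,70,80,90):
        n_,l,st,ce=cv2.connectedComponentsWithStats(((lab>th)).astype(np.uint8))
        k=l[int((104.9-y)*6) if n=='a' else int((209.4-y)*6),int((199.7-x)*6) if n=='a' else int((359-x)*6)]
        m=l==k;m=cv2.morphologyEx(m.astype(np.uint8),cv2.MORPH_OPEN,np.ones((61,61)) if 0 else cv2.getStructuringElement(2,(51,51)))
        C=max(cv2.findContours(m,0,1)[0],key=cv2.contourArea,default=None)
        if C is None: continue
        px=(C[:,0]+.5)/6-.5+[x,y];P=at_z(s,px,.122)[:,:2]*1000
        e=cv2.fitEllipse(P.astype(np.float32));print(n,th,np.round(e[0],1),np.round(e[1],1),(e[2]+90)%180)
```

```text
[[196.55, 96.05], [207.45, 97.63], [191.84, 112.24], [202.23, 113.02]] [[361.78, 221.29], [369.44, 214.25], [347.12, 205.38], [354.8, 198.22]]
[([0.5194, -0.262, 0.1319], np.float64(0.0302)), ([0.5168, -0.2641, 0.1295], np.float64(0.0258)), ([0.5604, -0.2254, 0.1226], np.float64(0.029)), ([0.5588, -0.2277, 0.1231], np.float64(0.0252))]
[([0.5277, -0.274, 0.1308], np.float64(0.0035)), ([0.5079, -0.2537, 0.128], np.float64(0.0011)), ([0.5691, -0.2375, 0.1215], np.float64(0.0017)), ([0.5497, -0.2171, 0.1216], np.float64(0.0022))]
[ 0.53627328 -0.25202364  0.1205    ] 44.53029036159865 0.06503876772603534 130.59153547690852 0.02950021937047966
[ 0.53796922 -0.24645009  0.1205    ] 43.18047935435538 0.057010356138943834 -46.76274571599724 0.028206204197088074
a 60 [ 540.1 -244.5] [32.6 44.8] 42.93232727050781
a 80 [ 563.4 -199.9] [112.3 186.4] 67.41532897949219
a 90 [ 558.8 -208.4] [118.6 220.2] 72.64909362792969
b 60 [ 535.5 -229.5] [156.3 159.3] 138.04573822021484
b 70 [ 535.3 -229.5] [156.5 159.5] 144.7954559326172
b 80 [ 536.6 -244.6] [31. 42.] 44.290924072265625
b 90 [ 529.9 -227.9] [118.2 127.5] 55.87660217285156
```

```bash
cat >> h.py <<'E'
from scipy.spatial.transform import Rotation as Ro
def to(pos,yaw,frm=None):
    """shift/turn (fractions) from the present (or given) pose to tool-down pose with tool x at yaw deg"""
    from rig import get_obs
    o=get_obs();p,r=frm or (o['position'],o['eef_rot']);r=Ro.from_rotvec(r)
    T=Ro.from_euler('z',yaw,degrees=True)*Ro.from_euler('x',180,degrees=True)
    print('t',o['time_s'],'q',np.round(o['q'],2),'pos',o['position'].round(4),'F',np.round(o['contact_force'],1),'w',round(o['width'],4),
      '\n d',(r.inv().apply(np.array(pos)-p)/.25).round(4).tolist(),'rot',((r.inv()*T).as_rotvec()/(np.pi/2)).round(4).tolist())
    return np.array(pos),T.as_rotvec()
E
python3 -c "
from h import *
f=to([.36,.42,.25],-90)
f=to([.55,.28,.22],-150,f)
f=to([.624,.211,.12],-165.5,f)"
```

```text
t 0.8 q [ 1.63  0.04  0.08 -0.   -1.62 -0.33] pos [0.1639 0.5772 0.2483] F [0.2 0.5 0.1] w 0.0854 
 d [0.9262, 0.3904, -0.0068] rot [0.0, -0.0, 0.8238]
t 0.8 q [ 1.63  0.04  0.08 -0.   -1.62 -0.33] pos [0.1639 0.5772 0.2483] F [0.2 0.5 0.1] w 0.0854 
 d [0.56, -0.76, 0.12] rot [0.0, -0.0, 0.6667]
t 0.8 q [ 1.63  0.04  0.08 -0.   -1.62 -0.33] pos [0.1639 0.5772 0.2483] F [0.2 0.5 0.1] w 0.0854 
 d [-0.1183, -0.387, 0.4] rot [0.0, -0.0, 0.1722]
```

Emit:
{"op": "arm_command", "data": {
  "claw": [1,1,1,1,1,1,1,1,1,1],
  "delta_pos": [
    [0.1,0.04,0],
    [0.2,0.08,0],
    [0.32,0.13,0],
    [0.44,0.18,0],
    [0.56,0.24,0],
    [0.68,0.29,0],
    [0.8,0.34,0],
    [0.93,0.39,0],
    [0.93,0.39,0],
    [0.93,0.39,0]
  ],
  "rot": [
    [0,0,0.1],
    [0,0,0.2],
    [0,0,0.3],
    [0,0,0.4],
    [0,0,0.5],
    [0,0,0.6],
    [0,0,0.7],
    [0,0,0.8],
    [0,0,0.82],
    [0,0,0.82]
  ]
}}

```text
time_s: 2.05
position: [0.3608, 0.4199, 0.2483]
eef_rot: [2.229, -2.214, -0.0]
contact_force: [-0.2, 0.4, -0.4]
width: 0.0854
finger_force: 0.0
```

```bash
python3 -c "
from h import *
f=to([.55,.28,.22],-150)
f=to([.624,.211,.10],-165.5,f)"
```

```text
t 2.05 q [ 1.22 -0.08 -0.04 -0.   -1.62 -1.22] pos [0.3608 0.4199 0.2483] F [-0.2  0.4 -0.4] w 0.0854 
 d [0.5649, -0.7531, 0.1129] rot [0.0001, -0.0, 0.671]
t 2.05 q [ 1.22 -0.08 -0.04 -0.   -1.62 -1.22] pos [0.3608 0.4199 0.2483] F [-0.2  0.4 -0.4] w 0.0854 
 d [-0.1183, -0.387, 0.48] rot [0.0, -0.0, 0.1722]
```

Emit:
{"op": "arm_command", "data": {
  "claw": [1,0.6,0.2,0.1,0.1,0.1,0.1,0.1,0.1,0.1],
  "delta_pos": [
    [0.06,-0.08,0],
    [0.13,-0.17,0.01],
    [0.2,-0.27,0.03],
    [0.27,-0.36,0.05],
    [0.34,-0.46,0.07],
    [0.42,-0.56,0.09],
    [0.49,-0.66,0.1],
    [0.56,-0.75,0.11],
    [0.56,-0.75,0.11],
    [0.56,-0.75,0.11]
  ],
  "rot": [
    [0,0,0.1],
    [0,0,0.2],
    [0,0,0.3],
    [0,0,0.4],
    [0,0,0.5],
    [0,0,0.6],
    [0,0,0.67],
    [0,0,0.67],
    [0,0,0.67],
    [0,0,0.67]
  ]
}}

```text
time_s: 3.3
position: [0.5488, 0.2818, 0.2207]
eef_rot: [0.817, -3.033, -0.0]
contact_force: [-0.6, 0.7, 0.0]
width: 0.047
finger_force: 0.0
```

```bash
python3 -c "
from h import *
f=to([.624,.211,.07],-165.5)"
```

```text
t 3.3 q [ 0.8   0.08  0.08 -0.   -1.57 -1.84] pos [0.5488 0.2818 0.2207] F [-0.6  0.7  0. ] w 0.047 
 d [-0.1183, -0.396, 0.6028] rot [0.0, -0.0001, 0.1737]
```

Emit:
{"op": "arm_command", "data": {
  "claw": [0.1,0.1,0.1,0.1,0.1,0.1,0.1,0.1,0.1,0.1],
  "delta_pos": [
    [-0.02,-0.07,0.06],
    [-0.04,-0.14,0.14],
    [-0.06,-0.21,0.22],
    [-0.08,-0.28,0.32],
    [-0.1,-0.35,0.42],
    [-0.12,-0.4,0.5],
    [-0.12,-0.4,0.56],
    [-0.12,-0.4,0.6],
    [-0.12,-0.4,0.6],
    [-0.12,-0.4,0.6]
  ],
  "rot": [
    [0,0,0.05],
    [0,0,0.1],
    [0,0,0.15],
    [0,0,0.174],
    [0,0,0.174],
    [0,0,0.174],
    [0,0,0.174],
    [0,0,0.174],
    [0,0,0.174],
    [0,0,0.174]
  ]
}}

```text
time_s: 4.55
position: [0.6256, 0.2099, 0.072]
eef_rot: [-0.394, 3.115, 0.001]
contact_force: [0.5, 0.2, -0.3]
width: 0.0468
finger_force: 0.0
```

Run:
```python
from h import *
from rig import snapshot
to([.624,.211,.022],-165.5)
O=[]
for n,x,y in(('scene',255,235),('top',165,150)):
    s=snapshot(n);O.append(cv2.resize(cv2.cvtColor(s['frame'][y:y+60,x:x+65],cv2.COLOR_RGB2BGR),None,fx=6,fy=6,interpolation=cv2.INTER_CUBIC))
cv2.imwrite('pics/pre.png',np.hstack(O))
```

```text
t 4.55 q [ 0.63  0.24 -0.01  0.   -1.31 -1.95] pos [0.6256 0.2099 0.072 ] F [ 0.5  0.2 -0.3] w 0.0468 
 d [0.0054, 0.0057, 0.1998] rot [0.0001, 0.001, -0.0009]
```

View pics/pre.png

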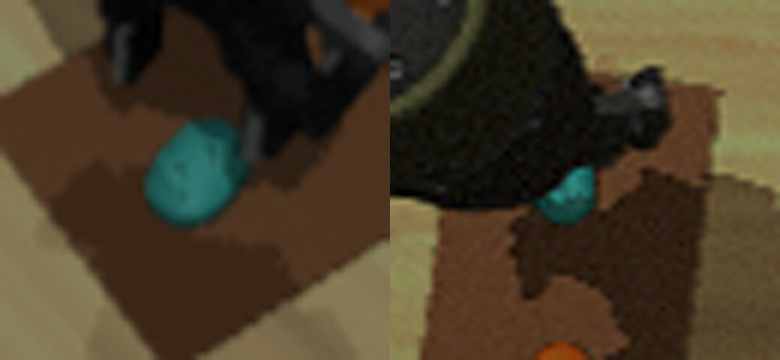

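The fingers are above and on either side of the stone, at (195,175) in the left crop, with the finger tips at (120,60) and (255,135). I'll go down in guarded steps.

Emit:
{"op": "arm_command", "data": {
  "claw": [0.1,0.1,0.1,0.1,0.1,0.1,0.1,0.1],
  "delta_pos": [
    [0.005,0.006,0.03],
    [0.005,0.006,0.07],
    [0.005,0.006,0.11],
    [0.005,0.006,0.14],
    [0.005,0.006,0.16],
    [0.005,0.006,0.18],
    [0.005,0.006,0.19],
    [0.005,0.006,0.19]
  ],
  "rot": [
    [0,0,0],
    [0,0,0],
    [0,0,0],
    [0,0,0],
    [0,0,0],
    [0,0,0],
    [0,0,0],
    [0,0,0]
  ]
}}

```text
time_s: 5.65
position: [0.6237, 0.2105, 0.0232]
eef_rot: [0.393, -3.117, 0.0]
contact_force: [0.2, 0.1, 0.6]
width: 0.0471
finger_force: 0.0
```

Emit:
{"op": "arm_command", "data": {
  "claw": [0.1,0.1,0.1],
  "delta_pos": [
    [0,0,0.008],
    [0,0,0.012],
    [0,0,0.012]
  ],
  "rot": [
    [0,0,0],
    [0,0,0],
    [0,0,0]
  ]
}}

```text
time_s: 6.02
position: [0.6237, 0.2105, 0.0203]
eef_rot: [0.393, -3.117, 0.0]
contact_force: [-0.1, 0.2, 1.6]
width: 0.0469
finger_force: 0.0
```

Emit:
{"op": "arm_command", "data": {
  "claw": [0,-0.2,-0.3,-0.4,-1,-1,-1,-1],
  "delta_pos": [
    [0,0,0],
    [0,0,0],
    [0,0,0],
    [0,0,0],
    [0,0,0],
    [0,0,0],
    [0,0,0],
    [0,0,0]
  ],
  "rot": [
    [0,0,0],
    [0,0,0],
    [0,0,0],
    [0,0,0],
    [0,0,0],
    [0,0,0],
    [0,0,0],
    [0,0,0]
  ]
}}

```text
time_s: 7.02
position: [0.624, 0.2106, 0.0208]
eef_rot: [-0.393, 3.116, -0.0]
contact_force: [-1.6, 0.1, 5.7]
width: 0.029
finger_force: 59.7
```

The opening of 29 mm is under the 32 mm girdle width, so the fingers are probably high on the dome. I'll reopen, go lower and grip again.

Emit:
{"op": "arm_command", "data": {
  "claw": [-0.1,0.1,0.1,0.1,0.1,0.1,0.1,0.1],
  "delta_pos": [
    [0,0,0],
    [0,0,0],
    [0,0,0],
    [0,0,0],
    [0,0,0.006],
    [0,0,0.012],
    [0,0,0.016],
    [0,0,0.016]
  ],
  "rot": [
    [0,0,0],
    [0,0,0],
    [0,0,0],
    [0,0,0],
    [0,0,0],
    [0,0,0],
    [0,0,0],
    [0,0,0]
  ]
}}

```text
time_s: 8.02
position: [0.6238, 0.2105, 0.0177]
eef_rot: [-0.394, 3.116, -0.001]
contact_force: [-3.3, -1.0, 7.4]
width: 0.0472
finger_force: 3.4
```

Run:
```python
from h import *
from rig import snapshot
to([.624,.211,.016],-165.5)
O=[]
for n,x,y in(('scene',255,235),('top',165,150)):
    s=snapshot(n);O.append(cv2.resize(cv2.cvtColor(s['frame'][y:y+60,x:x+65],cv2.COLOR_RGB2BGR),None,fx=6,fy=6,interpolation=cv2.INTER_CUBIC))
cv2.imwrite('pics/pre2.png',np.clip(np.hstack(O)*1.5,0,255))
```

```text
t 8.025 q [ 0.63  0.28 -0.07  0.   -1.22 -1.95] pos [0.6238 0.2105 0.0177] F [-3.3 -1.   7.4] w 0.0472 
 d [-0.0012, 0.0016, 0.0067] rot [-0.0003, 0.0003, -0.0011][ WARN:0@3.580] global loadsave.cpp:1063 imwrite_ Unsupported depth image for selected encoder is fallbacked to CV_8U.
```

View pics/pre2.png

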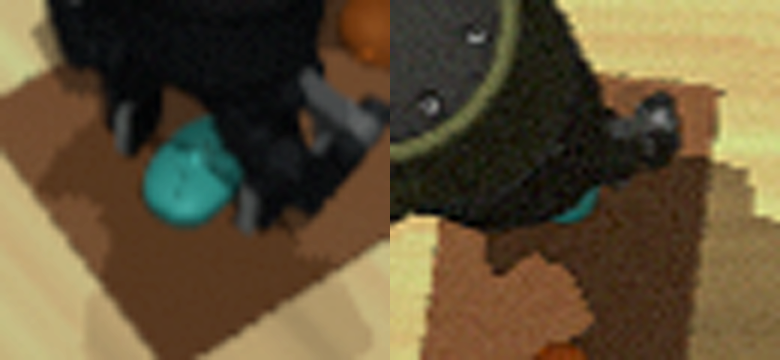

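The fingertips now touch the pad (7 N), so the first height was about as low as it can go. The stone still sits squarely between the fingers. I'll raise to about 20 mm, grip and lift a little to check.

Emit:
{"op": "arm_command", "data": {
  "claw": [0.1,0.1,0,-0.2,-0.3,-1,-1,-1,-1],
  "delta_pos": [
    [0,0,-0.006],
    [0,0,-0.008],
    [0,0,-0.01],
    [0,0,-0.01],
    [0,0,-0.01],
    [0,0,-0.01],
    [0,0,-0.01],
    [0,0,-0.01],
    [0,0,-0.01]
  ],
  "rot": [
    [0,0,0],
    [0,0,0],
    [0,0,0],
    [0,0,0],
    [0,0,0],
    [0,0,0],
    [0,0,0],
    [0,0,0],
    [0,0,0]
  ]
}}

```text
time_s: 9.25
position: [0.6244, 0.2108, 0.02]
eef_rot: [-0.393, 3.115, 0.0]
contact_force: [-1.3, -0.4, 5.6]
width: 0.0289
finger_force: 59.9
```

Emit:
{"op": "arm_command", "data": {
  "claw": [-1,-1,-1,-1,-1,-1,-1,-1],
  "delta_pos": [
    [0,0,-0.01],
    [0,0,-0.03],
    [0,0,-0.06],
    [0,0,-0.1],
    [0,0,-0.15],
    [0,0,-0.2],
    [0,0,-0.2],
    [0,0,-0.2]
  ],
  "rot": [
    [0,0,0],
    [0,0,0],
    [0,0,0],
    [0,0,0],
    [0,0,0],
    [0,0,0],
    [0,0,0],
    [0,0,0]
  ]
}}

```text
time_s: 10.25
position: [0.6235, 0.2105, 0.0684]
eef_rot: [0.393, -3.116, -0.0]
contact_force: [0.1, -0.5, -1.3]
width: 0.0291
finger_force: 59.2
```

Run:
```python
from h import *
from rig import snapshot
to([.624,.211,.25],-165.5)
O=[]
for n,x,y in(('scene',255,215),('top',165,150)):
    s=snapshot(n);O.append(cv2.resize(cv2.cvtColor(s['frame'][y:y+60,x:x+65],cv2.COLOR_RGB2BGR),None,fx=6,fy=6,interpolation=cv2.INTER_CUBIC))
cv2.imwrite('pics/lift.png',np.clip(np.hstack(O)*1.5,0,255).astype(np.uint8))
```

```text
t 10.25 q [ 0.63  0.24 -0.02 -0.   -1.31 -1.95] pos [0.6235 0.2105 0.0684] F [ 0.1 -0.5 -1.3] w 0.0291 
 d [-0.0021, 0.0015, -0.7262] rot [0.0001, -0.0003, -0.0014]
```

View pics/lift.png

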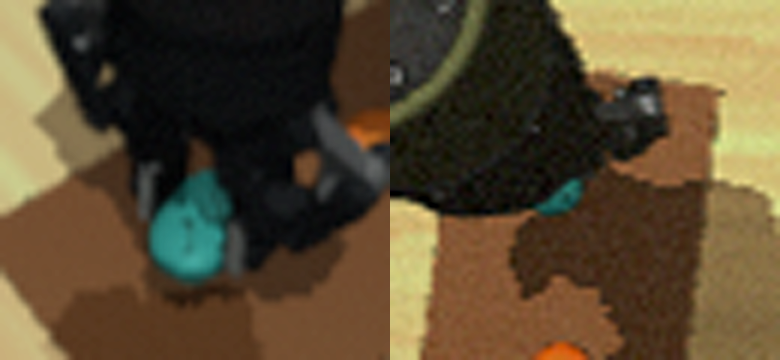

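The stone is held between the fingers at left-crop (190,235), clear of its shadow. Next I lift it and carry it over the block.

Emit:
{"op": "arm_command", "data": {
  "claw": [-1,-1,-1,-1,-1,-1,-1,-1,-1,-1],
  "delta_pos": [
    [0,0,-0.06],
    [0,0,-0.14],
    [0,0,-0.24],
    [0,0,-0.34],
    [0,0,-0.44],
    [0,0,-0.54],
    [0,0,-0.62],
    [0,0,-0.68],
    [0,0,-0.7],
    [0,0,-0.7]
  ],
  "rot": [
    [0,0,0],
    [0,0,0],
    [0,0,0],
    [0,0,0],
    [0,0,0],
    [0,0,0],
    [0,0,0],
    [0,0,0],
    [0,0,0],
    [0,0,0]
  ]
}}

```text
time_s: 11.6
position: [0.6237, 0.2106, 0.2435]
eef_rot: [0.393, -3.116, 0.0]
contact_force: [0.8, -0.3, 0.0]
width: 0.0289
finger_force: 59.2
```

```bash
python3 -c "
from h import *
f=to([.6,-.02,.24],-150)
f=to([.538,-.2465,.24],-136.8,f)"
```

```text
t 11.6 q [ 0.63  0.2   0.24 -0.   -1.62 -1.95] pos [0.6237 0.2106 0.2435] F [ 0.8 -0.3  0. ] w 0.0289 
 d [0.3208, -0.87, 0.014] rot [0.0, -0.0004, -0.1735]
t 11.6 q [ 0.63  0.2   0.24 -0.   -1.62 -1.95] pos [0.6237 0.2106 0.2435] F [ 0.8 -0.3  0. ] w 0.0289 
 d [0.6678, -0.6606, -0.0] rot [0.0, -0.0, -0.1467]
```

Emit:
{"op": "arm_command", "data": {
  "claw": [-1,-1,-1,-1,-1,-1,-1,-1,-1,-1],
  "delta_pos": [
    [0.02,-0.05,0],
    [0.05,-0.14,0],
    [0.09,-0.25,0],
    [0.13,-0.36,0],
    [0.17,-0.48,0],
    [0.22,-0.6,0],
    [0.26,-0.71,0],
    [0.29,-0.8,0],
    [0.31,-0.85,0],
    [0.32,-0.87,0.01]
  ],
  "rot": [
    [0,0,-0.01],
    [0,0,-0.03],
    [0,0,-0.05],
    [0,0,-0.07],
    [0,0,-0.1],
    [0,0,-0.12],
    [0,0,-0.14],
    [0,0,-0.16],
    [0,0,-0.174],
    [0,0,-0.174]
  ]
}}

```text
time_s: 12.85
position: [0.5998, -0.0214, 0.2409]
eef_rot: [0.812, -3.034, 0.0]
contact_force: [0.4, -0.2, 0.8]
width: 0.0291
finger_force: 59.3
```

Emit:
{"op": "arm_command", "data": {
  "claw": [-1,-1,-1,-1,-1,-1,-1,-1,-1,-1],
  "delta_pos": [
    [0.05,-0.05,0],
    [0.12,-0.12,0],
    [0.2,-0.2,0],
    [0.3,-0.3,0],
    [0.4,-0.4,0],
    [0.5,-0.5,0],
    [0.58,-0.58,0],
    [0.64,-0.63,0],
    [0.668,-0.66,0],
    [0.668,-0.66,0]
  ],
  "rot": [
    [0,0,-0.01],
    [0,0,-0.03],
    [0,0,-0.05],
    [0,0,-0.07],
    [0,0,-0.09],
    [0,0,-0.11],
    [0,0,-0.13],
    [0,0,-0.147],
    [0,0,-0.147],
    [0,0,-0.147]
  ]
}}

```text
time_s: 14.1
position: [0.5382, -0.2466, 0.241]
eef_rot: [1.156, -2.921, -0.0]
contact_force: [0.7, -0.9, -0.3]
width: 0.029
finger_force: 59.3
```

```bash
python3 -c "
from h import *
f=to([.538,-.2465,.175],-136.8)"
```

```text
t 14.1 q [-0.09  0.02  0.05 -0.   -1.6  -0.73] pos [ 0.5382 -0.2466  0.241 ] F [ 0.7 -0.9 -0.3] w 0.029 
 d [0.0001, 0.0006, 0.2639] rot [0.0002, -0.0002, 0.0]
```

Emit:
{"op": "arm_command", "data": {
  "claw": [-1,-1,-1,-1,-1,-1,-1,-1,-1,-1],
  "delta_pos": [
    [0,0,0.02],
    [0,0,0.05],
    [0,0,0.09],
    [0,0,0.14],
    [0,0,0.19],
    [0,0,0.23],
    [0,0,0.26],
    [0,0,0.28],
    [0,0,0.29],
    [0,0,0.29]
  ],
  "rot": [
    [0,0,0],
    [0,0,0],
    [0,0,0],
    [0,0,0],
    [0,0,0],
    [0,0,0],
    [0,0,0],
    [0,0,0],
    [0,0,0],
    [0,0,0]
  ]
}}

```text
time_s: 15.35
position: [0.5383, -0.2465, 0.1689]
eef_rot: [-1.158, 2.92, -0.0]
contact_force: [-0.3, 0.9, -0.1]
width: 0.0292
finger_force: 59.3
```

```bash
cat > see.py <<'E'
from h import *
from rig import snapshot,get_obs
import sys
to([.538,-.2465,.148],-136.8)
p=get_obs()['position'];t=np.linspace(0,2*np.pi,60)
def ell(c,yaw,z,A,B):
    u=np.array([np.cos(yaw),np.sin(yaw)]);v=np.array([-u[1],u[0]])
    return np.c_[np.array(c[:2])+np.outer(A/2*np.cos(t),u)+np.outer(B/2*np.sin(t),v),np.full(60,z)]
O=[]
y0=np.radians(43.2)
for n,x,y in(('scene',172,75),('top',325,185)):
    s=snapshot(n);im=cv2.resize(cv2.cvtColor(s['frame'][y:y+60,x:x+57],cv2.COLOR_RGB2BGR),None,fx=7,fy=7,interpolation=cv2.INTER_CUBIC);im=np.clip(im*1.7,0,255).astype(np.uint8)
    raw=im.copy()
    for E,col in((ell(p,y0,p[2]-.017,.046,.032),(0,255,255)),(ell((.538,-.2465),y0,.123,.051,.037),(0,0,255))):
        cv2.polylines(im,[((proj(s,E)-[x,y]+.5)*7-.5).round().astype(np.int32)],True,col,1)
    f=s['frame'].astype(int);m=(f[...,2]>f[...,0]+20);m[:y]=0;m[y+60:]=0;m[:,:x]=0;m[:,x+57:]=0
    ys,xs=np.nonzero(m);print(n,len(xs),xs.mean() if len(xs) else 0,ys.mean() if len(xs) else 0,proj(s,[[*p[:2],p[2]-.013]]))
    O.append(im if n=='top' else np.hstack([raw[:, :0],im]))
cv2.imwrite(sys.argv[1],np.hstack(O))
E
python3 see.py pics/hov.png
```

```text
t 15.35 q [-0.09  0.02 -0.08  0.   -1.47 -0.72] pos [ 0.5383 -0.2465  0.1689] F [-0.3  0.9 -0.1] w 0.0292 
 d [0.001, 0.0009, 0.0838] rot [-0.0001, -0.0, 0.0008]
scene 110 197.26363636363635 95.14545454545454 [[198.42378774  95.25655199]]
top 0 0 0 [[362.41086263 209.02543318]]
```

View pics/hov.png

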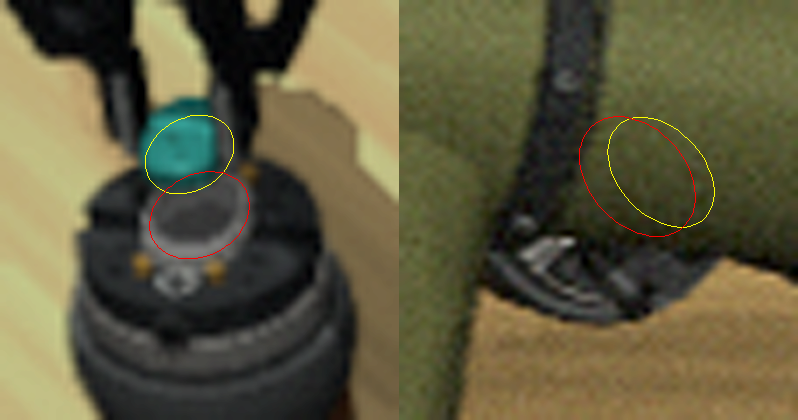

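In the left crop the stone at (180,145) hangs over the cup at (190,212), with the fingers clear. The top view is blocked by the arm. Both drawn outlines sit about 1 px right of the real edges, which is a calibration bias they share, so the relative placing is good. I'll lower to the final gap and check again.

Emit:
{"op": "arm_command", "data": {
  "claw": [-1,-1,-1,-1,-1,-1,-1,-1],
  "delta_pos": [
    [0,0,0.01],
    [0,0,0.02],
    [0,0,0.04],
    [0,0,0.055],
    [0,0,0.07],
    [0,0,0.077],
    [0,0,0.08],
    [0,0,0.08]
  ],
  "rot": [
    [0,0,0],
    [0,0,0],
    [0,0,0],
    [0,0,0],
    [0,0,0],
    [0,0,0],
    [0,0,0],
    [0,0,0]
  ]
}}

```text
time_s: 16.45
position: [0.5383, -0.2465, 0.1489]
eef_rot: [-1.158, 2.92, -0.0]
contact_force: [-0.1, 0.1, -0.1]
width: 0.0289
finger_force: 59.3
```

```bash
cat > see2.py <<'E'
from h import *
from rig import snapshot,get_obs
import pickle
to([.5385,-.247,.148],-136.8)
p=get_obs()['position'];t=np.linspace(0,2*np.pi,60);y0=np.radians(43.2)
S=pickle.load(open('s0.pkl','rb'))['scene']
fr=np.mean([snapshot('scene')['frame'].astype(float) for _ in range(4)],0)
def ell(c,yaw,z,A,B,e=1):
    u=np.array([np.cos(yaw),np.sin(yaw)]);v=np.array([-u[1],u[0]])
    return np.c_[np.array(c[:2])+np.outer(A/2*np.cos(t),u)+np.outer(B/2*np.sin(t),v),np.full(60,z)]
x,y,k=177,80,10
def draw(f,Es):
    im=np.clip(cv2.resize(f[y:y+50,x:x+40,::-1].astype(np.float32),None,fx=k,fy=k,interpolation=cv2.INTER_CUBIC)*1.8,0,255).astype(np.uint8)
    for E,c,b in Es: cv2.polylines(im,[((proj(S,E)+b-[x,y]+.5)*k-.5).round().astype(np.int32)],True,c,1)
    return im
B=np.array([-1.0,0])
cup=[(ell((.538,-.2465),y0,.123,.051,.037),(0,0,255),B),(ell((.538,-.2465),y0,.1175,.051,.037),(255,0,255),B)]
st=[(ell(p,y0,p[2]-.017,.046,.032),(0,255,255),B),(ell(p,y0,p[2]-.011,.046,.032),(0,255,0),B)]
cv2.imwrite('pics/fin.png',np.hstack([draw(S['frame'],cup),draw(fr,st)]))
E
python3 see2.py
```

```text
t 16.45 q [-0.09  0.03 -0.11  0.   -1.43 -0.72] pos [ 0.5383 -0.2465  0.1489] F [-0.1  0.1 -0.1] w 0.0289 
 d [0.0009, -0.002, 0.0037] rot [-0.0001, -0.0, 0.0008]
```

View pics/fin.png

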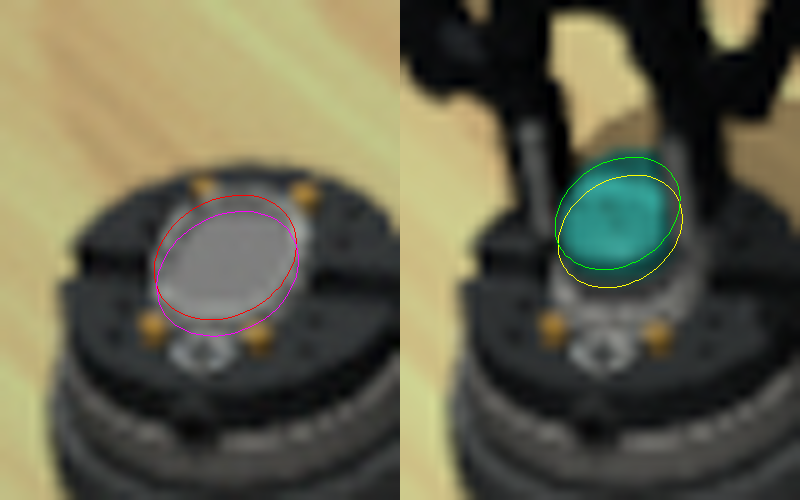

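In the left panel (before) the red cup outline fits within about 0.5 px. The pins' centre, (230,257) when referred to rim height, lies about 4 crop px right of the outline's. On the right, the stone matches its predicted outline over the cup, level and with a visible gap. One last check is the pin axis and centre from this view.

Run:
```python
from h import *
import pickle
S=pickle.load(open('s0.pkl','rb'));a,b=S['scene'],S['top']
qa=(np.array([(204,187),(307,194),(153,328),(258,335)])+.5)/10-.5+[177,80]
qb=np.array([[369.44,214.25],[361.78,221.29],[354.8,198.22],[347.12,205.38]])
for i in range(4):print(tri(a,qa[i],b,qb[i]))
for s,q in((a,qa),(b,qb)):
    P=at_z(s,q,.121);d=(P[2]+P[3]-P[0]-P[1])[:2];e=(P[1]-P[0]+P[3]-P[2])[:2]
    print(P.mean(0),np.degrees(np.arctan2(d[1],d[0])),np.linalg.norm(d)/2,np.degrees(np.arctan2(e[1],e[0])),np.linalg.norm(e)/2)
```

```text
(array([ 0.52730579, -0.27632245,  0.12191595]), np.float64(0.0016487872605114473))
(array([ 0.50804011, -0.2554625 ,  0.12256001]), np.float64(0.0011677741111305012))
(array([ 0.56911401, -0.23760775,  0.12103738]), np.float64(0.0016040635938440997))
(array([ 0.54961792, -0.21699611,  0.12155601]), np.float64(0.0018328681583023448))
[ 0.53855415 -0.24810011  0.121     ] 42.9988892271445 0.057958775220334324 134.39151579583228 0.028265841097795296
[ 0.53794095 -0.24630504  0.121     ] 43.184972971521454 0.0569867232613964 133.24901587365366 0.028189436417236438
```

Emit:
{"op": "arm_command", "data": {
  "claw": [-1,-1,-1,-1,-1,-1,-1,-1],
  "delta_pos": [
    [0.001,-0.002,0.002],
    [0.002,-0.003,0.003],
    [0.002,-0.003,0.003],
    [0.002,-0.003,0.003],
    [0.002,-0.003,0.003],
    [0.002,-0.003,0.003],
    [0.002,-0.003,0.003],
    [0.002,-0.003,0.003]
  ],
  "rot": [
    [0,0,0],
    [0,0,0],
    [0,0,0],
    [0,0,0],
    [0,0,0],
    [0,0,0],
    [0,0,0],
    [0,0,0]
  ]
}}

```text
time_s: 17.65
position: [0.5384, -0.2473, 0.1481]
eef_rot: [1.158, -2.92, 0.0]
contact_force: [1.0, -0.5, -0.8]
width: 0.0295
finger_force: 59.3
```

```bash
python3 -c "
from h import *
to([.5385,-.2474,.148],-136.8)
from rig import finish_job
print(finish_job())"
```

```text
t 17.65 q [-0.09  0.03 -0.11  0.   -1.43 -0.72] pos [ 0.5384 -0.2473  0.1481] F [ 1.  -0.5 -0.8] w 0.0295 
 d [-0.0001, -0.0004, 0.0004] rot [-0.0, -0.0, 0.0008]
the job is handed in; nothing more can be done
None
```

I handed the job in at 17.7 s with the turquoise stone held level about 8 mm above the cup, centred and aligned along its oval to within roughly 1–2 mm by my camera measurements; the hand-in returned no verdict.

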